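# Reload the carton stapler and lock its magazine cover

### The job

Reload the carton stapler: take the full-length staple stick (not the short leftover), lay it legs down astride the sloping magazine rail and push it down the rail until it rests against the stop at the stapling head. Then swing the open cover fully shut, turn its wing stud in line with the rail so that it matches its slot, push it in and give it a quarter turn clockwise so that it locks. Leave everything else on the table where it is.

Things in the scene. Friction and masses are not known exactly. Their poses are not given: they have to be found in the camera images.
- stick_mid (a point): Centre (half-way up) of the full-length staple stick: a rigid copper-coloured bar of glued staples 100 mm long, 38 wide, 22 high, 140 to 280 g; an inverted U in section (crown 4 mm, legs 3 mm thick, 32 mm between them), open at both ends, lying legs down on the table. x along its length, y across, z up out of the crown.
- magazine: Sloping magazine of the fixed carton stapler, 28 degrees, low end towards the robot. Origin: rail top, mid-width, at the stop face. x up the slope along the rail, y across, z square off the rail. The steel rail is 26 mm wide, top edges chamfered, 26 mm high over its 52 mm wide beam, from x = 0 to 150 mm. The stick stays where it is laid on it (friction) and must be pushed down.
- rail_stop (a point): The stop: flat face of the dark driver nose at the rail's low end, 58 mm wide, point at the height of the rail's top; axes as the magazine. Stick home astride the rail: its centre is 50 mm up the slope from here and 7 mm below the rail's top. Downhill of the face the nose and its round cap stand up to 59 mm above the rail's top.
- slot (a point): Middle of the slot (30 x 10 mm, along the rail) in the steel plate of the stud's receptacle, at magazine x = 75, y = -62, z = -6 mm; the receptacle spans x 53 to 97, y -79 to -45 mm. Axes as the magazine. The plate is 4 mm thick; the stud's cross-tab is 26 x 6 mm.
- cover (a joint): Hinge of the sheet-steel magazine cover (rad): 0 = shut, grows as it swings up and back to the far side; axis along magazine y at x = 180, z = 12 mm. It starts open at 1.9 to 2.2, stays wherever it is left (about 0.35 N m of friction) and is shut by pushing its outer side over and down.
- cover_edge (a point): Middle of the cover's free edge, 174 mm from the hinge axis, mid-thickness. The cover is 62 mm wide, 4 mm thick, with skirts under it; an ear on its y < 0 side carries the wing stud, else its outer side is bare. Shut, its top is 14 mm above the rail's top. Axes turn with it; as the magazine's when shut.
- stud_wing (a point): Centre of the steel wing of the quarter-turn stud: a bar 38 mm long, 9 thick, 22 high, square off the cover's ear. Cover shut and stud out, it is at magazine x = 75, y = -62, z = 40 mm (26 mm above the cover's top); it sinks 11 to 13 mm when the stud is in. x along the wing, y through its thickness, z outward along the stud.
- stud_turn (a joint): Angle of the wing stud (rad): 0 = wing and cross-tab along the rail, in line with the slot; grows clockwise seen from outside; 1.57 = wing across the rail, locked. Range -0.7 to 1.62, light friction; starts at 0.35 to 1.2. The tab enters the slot only within about 0.15 of 0; once through it can be turned to 1.57.
- stud_push (a joint): How far the stud is pushed in (m): 0 = out (spring: 3 N at rest, 9 N fully in), 0.013 = fully in. Out of line the tab stops on the slot plate at about 0.003; in line it goes through. Turned after going in, it is caught under the plate and stays in at about 0.011.
- stub_mid (a point): Bystander: centre (half-way up) of the leftover stub of a staple stick, same section as the full stick but only 52 mm long. Leave alone.
- tape_roll: Bystander: roll of packing tape lying flat, 104 mm across, 48 mm high; origin at its underside.
- can_b: Bystander: slim drink can, 52 mm across, 133 mm high; origin at its underside.
- basket: Bystander: shallow wooden bowl, 220 mm across, 55 mm high; origin at its underside.
- screwdriver: Bystander: screwdriver, 200 mm long, lying flat; x along it.
- box_knife: Bystander: box knife, 195 mm long, lying flat; x along it.
There are look-alikes about, which are no part of the job. Leave any purple or yellow look-alike of the part that bears stick_mid alone.

How it is judged:
By the outcome, as a careful person would: the job done as asked, in the order asked, and still so for the second after the job is handed in, with the robot touching nothing.
It also fails if it takes over 72 s, if anything falls off the work surface, if the arm or the gripper's body presses on something with over 40 N, if the wrist force passes 120 N, or if a joint passes its speed limit or range.

### The arm

A 6-joint arm with a two-finger parallel gripper is mounted at the origin on the work surface. World frame = base frame: x ahead of the robot, y to its left, z up, the work surface at z = 0. Lengths are in m, angles in degrees, forces in N, time in s.
With the tool pointing down it reaches from about 0.4 to 0.825 m from the base axis. Payload 7 kg.
Tool frame: the origin (TCP) lies between the finger pads; the fingertips stand 22 mm ahead of it and the grasp point (between the pads) lies 3 mm ahead of it; z points along the fingers, y is the direction in which the jaws open and shut (so a half turn about z gives the same grasp; the last joint's range is limited). The gripper opens to 88 mm and grips with 3 to 60 N. Pads are 19 mm wide; open, the fingers measure 130 mm over their backs; the gripper's body (78 mm by 193 mm) begins 47 mm behind the grasp point.
Start: joints at [-60.212, 20.546, 0.682, 0, -70.136, -16.507], TCP at [0.155, -0.657, 0.249] pointing down, gripper open.
Joint ranges: [-176.03, 176.03], [-82.01, 121.73], [-58.28, 71.71], [-173.87, 95.51], [-174.79, -0.11], [-173.66, 173.66]. Speed limits (degrees/s): [136.94, 136.94, 172.46, 180, 180, 180].

### API

Orientations are given as [roll, pitch, yaw] about the fixed x, y, z axes, in that order (R = Rz(yaw) Ry(pitch) Rx(roll)).
In Python, from plant import telemetry, cams, r gives the robot as it stands.
- The arm moves only by the tool carry_out, never from a script. Its argument "commands" is one flat list of numbers, 5 for each row, row after row: the shift along the world's x, y, z as a fraction of full scale, then the turn about the world's z as a fraction of full scale, then the gripper's target within -1 to 1 (shut at 1, half-way at 0, fully open at -1). In form: [x, y, z, turn, claw, x, y, z, turn, claw, ...]. A call has 1 to 8 rows; each row shifts and turns the commanded pose from where the row before left it; what a row does not reach is not made up. Full scale, the value 1, is 0.04 m for a shift and 4 degrees for a turn. A row lasts 1/10 s, in which the tool goes at most 50 mm and 8.59 degrees, less where a joint would pass 70% of its speed; a pose out of reach is approached as far as the arm can. A call with a number of a shift or a turn outside -1 to 1 is refused whole. A call with a gripper value outside its range is refused whole. The fingers move at their own pace and stop on an object; "grip_force" is the grip in N (left out, the last holds). Time passes only in rows, so rows that do not move let the fingers close. It gives the time, the measured TCP pose, the force and the opening at its end, in the units of the state.
- telemetry.get_state(): the state, without advancing time (a new reading comes with each control period).
- cams.capture(name): name is "scene" or "top" or "wrist"; returns a dict with "frame" (420x560x3 uint8, red, green, blue), "camera_matrix" (3x3 intrinsics, pixels), "camera_from_world" (4x4, takes a point from world to camera coordinates); the wrist camera has in their place "mount" (4x4, takes a point from camera to tool coordinates, whose origin is the TCP and whose axes are the flange's). Camera axes: x right, y down, z forward; pixel columns grow to the right and rows downward; lengths in m; the calibration is good to about 2 mm. A picture is of the moment at which its call begins: read the wrist's pose just before it. There is no depth.
- r.close_job(): hands the job in, once; it reports no verdict.
The state is a dict: "time_s": time; "joints": joint angles; "qd": joint speeds; "joint_torque": joint torques, N m; "tcp_pos": TCP position; "eef_rot": TCP orientation; "contact_force": force on the tool from outside, world axes, zero at the start; "moment": the same for the moment, N m; "gripper_width": finger opening in m.
Only numpy, scipy, OpenCV 4.12 (cv2) and the standard library are available. Lean on these libraries where they do the work, as an engineer would, in place of code of your own. Each camera call takes 0.05 s, during which the arm holds its last target. There are 200 camera calls.

## Working session

There is one attempt and no reset: what is moved stays moved. The work goes in short steps, Python scripts to look and compute and a tool call to move; the robot and the scene stay as the last step left them, time stands still between calls to the robot, and variables do not carry over. Pictures are saved under pics/ and viewed, about 8 in all and at most 12, crops included, and the job is handed in when it is done.

Besides the shell and the picture viewer there is one more tool, called after "Call:" as name(argument=value, ...) on one line, values as JSON. carry_out: Moves the arm, as the interface text tells. Shift numbers are shares of 0.04 m and turn numbers shares of 4 degrees, none past 1 either way. Its arguments: {"type":"object","properties":{"commands":{"type":"array"},"grip_force":{"type":"number"}},"required":["commands"]}

```bash
mkdir -p pics
cat > h.py <<'E'
import numpy as np,cv2
from plant import telemetry,cams,r
from scipy.spatial.transform import Rotation as R
def snap(n,f=None):
    s=telemetry.get_state();c=cams.capture(n)
    K=np.array(c["camera_matrix"])
    if "mount" in c:
        T=np.eye(4);T[:3,:3]=R.from_euler('xyz',s["eef_rot"],degrees=True).as_matrix();T[:3,3]=s["tcp_pos"]
        E=np.linalg.inv(T@np.array(c["mount"]))
    else:E=np.array(c["camera_from_world"])
    if f:
        cv2.imwrite('pics/'+f+'.png',cv2.cvtColor(c["frame"],cv2.COLOR_RGB2BGR)); np.savez('pics/'+f+'.npz',K=K,E=E)
    return c["frame"],K,E
def load(f):
    d=np.load('pics/'+f+'.npz');return d['K'],d['E']
def proj(K,E,P):
    p=np.atleast_2d(P)@E[:3,:3].T+E[:3,3];p=p@K.T;return p[:,:2]/p[:,2:]
def ray(K,E,uv):
    d=E[:3,:3].T@np.linalg.inv(K)@np.array([uv[0],uv[1],1.]);o=-E[:3,:3].T@E[:3,3];return o,d/np.linalg.norm(d)
def atz(K,E,uv,z):
    o,d=ray(K,E,uv);return o+d*(z-o[2])/d[2]
E
python3 - <<'E'
from h import *
for n in("scene","top"):
    f,K,E=snap(n,n+'0');print(n,K.round(1).tolist(),E.round(3).tolist())
a=[cv2.imread(f'pics/{n}0.png') for n in("scene","top")]
print(telemetry.get_state())
E
```

```text
scene [[387.8, 0.0, 284.3], [0.0, 387.8, 213.1], [0.0, 0.0, 1.0]] [[0.072, 0.997, -0.015, -0.019], [0.82, -0.067, -0.568, -0.344], [-0.568, 0.029, -0.823, 1.414], [0.0, 0.0, 0.0, 1.0]]
top [[514.6, 0.0, 268.8], [0.0, 514.6, 203.5], [0.0, 0.0, 1.0]] [[0.018, -1.0, -0.007, -0.012], [-0.989, -0.017, -0.146, 0.52], [0.146, 0.009, -0.989, 1.599], [0.0, 0.0, 0.0, 1.0]]
{'time_s': 0.1, 'joints': array([-6.02140492e+01,  2.05890437e+01,  6.40123402e-01, -1.65229626e-02,
       -7.01356541e+01, -1.65067364e+01]), 'qd': array([-0.02251546, -0.01781937,  0.01378608,  0.09685333, -0.0023078 ,
        0.06026563]), 'joint_torque': array([-5.44575414e-04, -5.84164882e+01,  2.93748808e+01,  7.01536372e+00,
        1.02016755e-02, -4.61206275e-05]), 'tcp_pos': array([ 0.15492742, -0.65657902,  0.24770919]), 'eef_rot': array([ 1.79914498e+02, -9.13874802e-03, -1.66726405e+02]), 'contact_force': array([ 0.57200173,  0.7622176 , -0.17554578]), 'moment': array([-0.00119777,  0.00449637,  0.01412837]), 'gripper_width': 0.08744862092263904}
```

View pics/scene0.png

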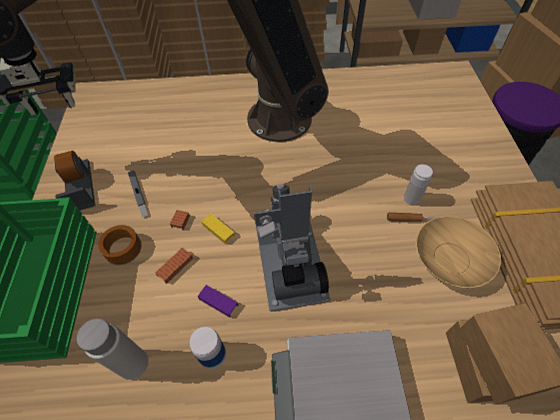

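View pics/top0.png

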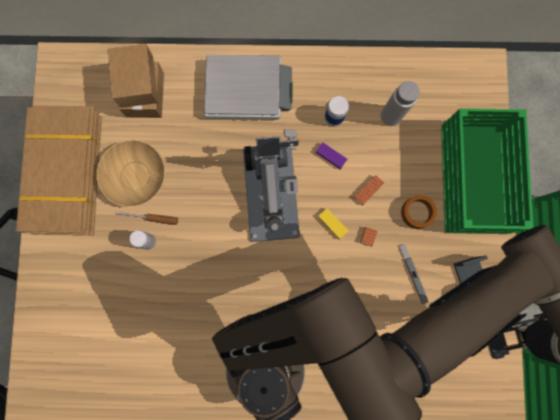

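The full stick is the orange-red bar at top (369,190) / scene (174,265), and the stub is at top (369,237). The stapler is around top (271,190). Next I zoom in.

Run:
```python
from h import *
a=cv2.imread('pics/scene0.png')[175:315,240:340];b=cv2.imread('pics/top0.png')[120:250,235:310]
a=cv2.resize(a,None,fx=4.2,fy=4.2,interpolation=cv2.INTER_CUBIC);b=cv2.resize(b,None,fx=4.5,fy=4.5,interpolation=cv2.INTER_CUBIC)
h=max(a.shape[0],b.shape[0]);o=np.zeros((h,a.shape[1]+b.shape[1],3),np.uint8);o[:a.shape[0],:a.shape[1]]=a;o[:b.shape[0],a.shape[1]:]=b
cv2.imwrite('pics/crop1.png',o);print(o.shape)
# stick by colour
for n in('scene','top'):
    im=cv2.imread(f'pics/{n}0.png');K,E=load(n+'0')
    hsv=cv2.cvtColor(im,cv2.COLOR_BGR2HSV);m=((hsv[...,0]<10)&(hsv[...,1]>110)&(hsv[...,2]>60)).astype(np.uint8)
    k,l,s,c=cv2.connectedComponentsWithStats(m)
    for i in range(1,k):
        if s[i,4]>60:
            pts=np.argwhere(l==i)[:,::-1].astype(float)
            W=np.array([atz(K,E,p,.018)[:2] for p in pts]);r_=cv2.minAreaRect((W*1000).astype(np.float32))
            print(n,c[i],s[i,4],W.mean(0).round(4),r_)
```

```text
(588, 758, 3)
scene [178.96385542 218.44578313] 166 [ 0.4241 -0.3244] ((424.1838073730469, -322.0896301269531), (43.06446838378906, 51.5849609375), 71.68902587890625)
scene [173.57700651 264.74186551] 461 [ 0.577  -0.3263] ((576.0637817382812, -324.8836975097656), (46.19795227050781, 99.97483825683594), 48.68004608154297)
top [368.9058296  189.60986547] 223 [ 0.5744 -0.3251] ((574.8081665039062, -325.46649169921875), (29.532564163208008, 91.25811767578125), 45.67816162109375)
top [368.01754386 235.88596491] 114 [ 0.4246 -0.3206] ((424.46307373046875, -321.385498046875), (31.550628662109375, 44.371612548828125), 69.59039306640625)
```

View pics/crop1.png

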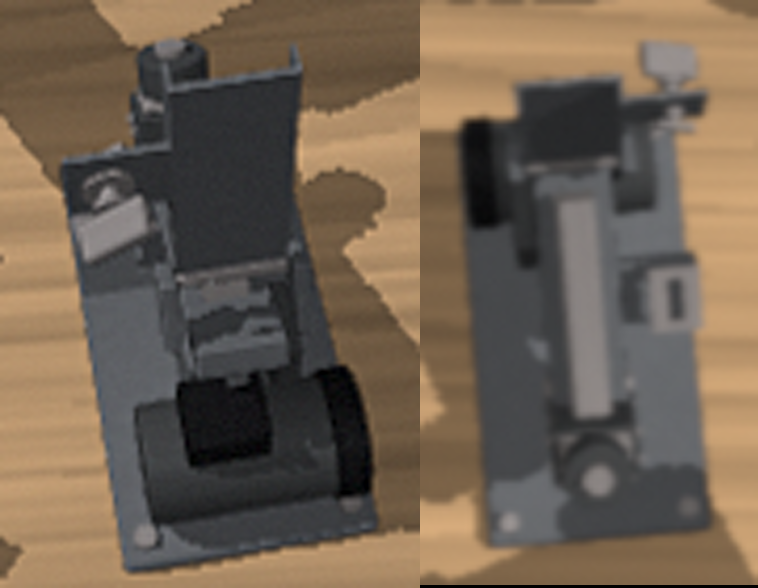

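```bash
cat >> h.py <<'E'
A=np.radians(28)
def mag(p,P):
    "magazine coords (m) -> world; p=x,y,z,yaw"
    c,s=np.cos(p[3]),np.sin(p[3]);P=np.atleast_2d(P)
    Rm=np.array([[c,-s,0],[s,c,0],[0,0,1]])@np.array([[np.cos(A),0,-np.sin(A)],[0,1,0],[np.sin(A),0,np.cos(A)]])
    return P@Rm.T+p[:3]
def cov(th,d,y,h):
    return np.array([.18-d*np.cos(th)+h*np.sin(th),y,.012+d*np.sin(th)+h*np.cos(th)])
E
cat > fit.py <<'E'
from h import *
from scipy.optimize import least_squares
KT,ET=load('top0');KS,ES=load('scene0')
t=[(273.9,212.2),(269.4,164.4),(292.1,186.4),(267.7,138.2),(290.6,133.8)]
s=[(295.5,192.9),(266.7,229.3)]
def model(q):
    P=[[0,0,0],[.15,0,0],[.075,-.062,-.006],cov(q[4],.174,0,0),cov(q[4],.105,-.062,.028)]
    W=mag(q,P);return np.vstack([proj(KT,ET,W),proj(KS,ES,W[3:])])
o=np.array(t+s)
f=least_squares(lambda q:(model(q)-o).ravel(),[.5,0,.1,0,2.],loss='soft_l1')
print(f.x.round(4),np.linalg.inv(f.jac.T@f.jac).diagonal()**.5);print((model(f.x)-o).round(1))
E
python3 fit.py
```

```text
[ 0.4825 -0.0184  0.1143  0.1113  2.0767] [0.00177799 0.00245284 0.00265606 0.01577905 0.01644601]
[[-0.3  0.2]
 [-0.1  0.2]
 [-0.  -0.1]
 [ 0.3  0. ]
 [-0.4 -0.3]
 [-0.5 -0.1]
 [ 0.2  0.1]]
```

The fit is good to under 0.5 px: magazine origin is about (0.4825, -0.018, 0.114), yaw 6.4°, cover at 2.08. Now I move above the stick and turn the tool along it.

Call:
carry_out(commands=[0.34,0.265,0,1,-1,0.34,0.265,0,1,-1,0.34,0.265,0,1,-1,0.34,0.265,0,1,-1,0.34,0.265,0,1,-1,0.34,0.265,0,1,-1,0.34,0.265,0,1,-1,0.34,0.265,0,1,-1])

```text
time_s: 0.9
tcp_pos: [0.2642, -0.5714, 0.2481]
eef_rot: [180.0, 0.0, -134.6]
contact_force: [-0.7, 0.7, 0.4]
gripper_width: 0.0872
```

Call:
carry_out(commands=[0.34,0.265,0,1,-1,0.34,0.265,0,1,-1,0.34,0.265,0,1,-1,0.34,0.265,0,1,-1,0.34,0.265,0,1,-1,0.34,0.265,0,1,-1,0.34,0.265,0,1,-1,0.34,0.265,0,1,-1])

```text
time_s: 1.7
tcp_pos: [0.373, -0.4867, 0.2481]
eef_rot: [180.0, 0.0, -102.6]
contact_force: [0.4, -0.4, -1.1]
gripper_width: 0.0877
```

Call:
carry_out(commands=[0.34,0.265,0,1,-1,0.34,0.265,0,1,-1,0.34,0.265,0,1,-1,0.34,0.265,0,1,-1,0.34,0.265,0,1,-1,0.34,0.265,0,1,-1,0.34,0.265,0,1,-1,0.34,0.265,0,1,-1])

```text
time_s: 2.5
tcp_pos: [0.4818, -0.4019, 0.2481]
eef_rot: [180.0, 0.0, -70.6]
contact_force: [-0.1, 0.1, -0.7]
gripper_width: 0.0874
```

Call:
carry_out(commands=[0.34,0.265,0,1,-1,0.34,0.265,0,1,-1,0.34,0.265,0,1,-1,0.34,0.265,0,1,-1,0.34,0.265,0,1,-1,0.34,0.265,0,1,-1,0.34,0.265,0,1,-1,0,0,0,0,-1])

```text
time_s: 3.3
tcp_pos: [0.5778, -0.3271, 0.2477]
eef_rot: [180.0, 0.1, -42.5]
contact_force: [-0.0, -0.3, -1.2]
gripper_width: 0.0875
```

```bash
cat > stick.py <<'E'
from h import *
import sys
im,K,E=snap("wrist",sys.argv[1]);s=telemetry.get_state();print(s["tcp_pos"],s["eef_rot"],s["joints"].round(1),s["time_s"])
hsv=cv2.cvtColor(im,cv2.COLOR_RGB2HSV);m=((hsv[...,0]<10)&(hsv[...,1]>110)&(hsv[...,2]>60)).astype(np.uint8)
k,l,st,c=cv2.connectedComponentsWithStats(m)
for i in range(1,k):
    if st[i,4]>300:
        pts=np.argwhere(l==i)[:,::-1].astype(float)
        W=np.array([atz(K,E,p,.022)[:2] for p in pts]);r_=cv2.minAreaRect((W*1000).astype(np.float32));print(c[i],st[i,4],r_)
        w,v=np.linalg.eigh(np.cov(W.T));print(np.degrees(np.arctan2(v[1,1],v[0,1])),W.mean(0))
E
python3 stick.py w1
```

```text
[ 0.57698616 -0.32761681  0.24778114] [ 1.79974374e+02  6.53556487e-02 -4.26803736e+01] [-12.8  19.5  -0.9  -0.  -69.6  60.1] 3.35
```

View pics/w1.png

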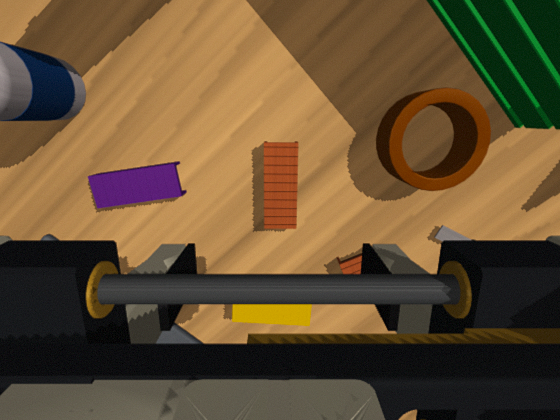

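The stick is upright in the wrist image, with its crown spanning about x 263–298, y 142–230. The purple and yellow look-alikes are well clear. I compute the crown's position from its corners.

Run:
```python
from h import *
K,E=load('w1')
P=[atz(K,E,p,.022) for p in [(264,142),(298,142),(297,230),(264,230)]]
P=np.array(P)[:,:2];print(P.round(4).tolist(),P.mean(0))
a=(P[0]+P[1]-P[2]-P[3])/2;print(np.linalg.norm(a),np.degrees(np.arctan2(a[1],a[0])),np.linalg.norm(P[0]-P[1]))
im=cv2.cvtColor(cv2.imread('pics/w1.png'),cv2.COLOR_BGR2HSV);print(im[186:190,270:290:5])
```

```text
[[0.6229, -0.3475], [0.5976, -0.3751], [0.5218, -0.3064], [0.5482, -0.2775]] [ 0.57265663 -0.32663032]
0.1023362783747507 -42.688230813295505 0.03736966955665144
[[[  9 199 163]
  [  9 198 161]
  [ 10 200 163]
  [ 10 203 162]]

 [[ 10 199 165]
  [ 10 198 160]
  [  9 197 163]
  [ 10 202 163]]

 [[ 10 205 162]
  [ 10 201 156]
  [  9 201 162]
  [ 10 200 162]]

 [[ 10 207 163]
  [ 10 203 161]
  [ 10 201 166]
  [ 10 201 165]]]
```

Call:
carry_out(commands=[-0.11,0.025,-0.7,0,-0.3,0,0,-0.9,0,-0.3,0,0,-0.9,0,-0.3,0,0,-0.9,0,-0.3,0,0,-0.9,0,-0.3,0,0,-0.75,0,-0.3,0,0,-0.38,0,-0.3,0,0,0,0,-0.3], grip_force=10)

```text
time_s: 4.15
tcp_pos: [0.5709, -0.3274, 0.0296]
eef_rot: [179.9, 0.2, -42.8]
contact_force: [-0.7, 0.2, -0.4]
gripper_width: 0.057
```

Call:
carry_out(commands=[0,0,0,0,0.3,0,0,0,0,0.3,0,0,0,0,0.3,0,0,0,0,0.3,0,0,0,0,0.3])

```text
time_s: 4.65
tcp_pos: [0.5733, -0.3275, 0.033]
eef_rot: [-179.9, -0.1, -42.7]
contact_force: [0.2, 2.2, 7.4]
gripper_width: 0.0377
```

Call:
carry_out(commands=[0,0,0.5,0,0.3,0,0,0.9,0.5,0.3,0,0,0.9,1,0.3,0,0.2,0.9,1,0.3,0,0.4,0.9,1,0.3,-0.1,0.5,0.9,1,0.3,-0.1,0.6,0.7,1,0.3,-0.1,0.7,0,1,0.3])

```text
time_s: 5.45
tcp_pos: [0.5616, -0.2314, 0.2642]
eef_rot: [-180.0, -0.4, -16.6]
contact_force: [0.7, 0.4, -2.8]
gripper_width: 0.0381
```

Call:
carry_out(commands=[-0.1,0.7,0,1,0.3,-0.1,0.8,0,1,0.3,0,0.8,0,1,0.3,0,0.8,0,1,0.3,0,0.8,0,1,0.3,0,0.8,0,0.77,0.3,0,0.5,0,0,0.3,0,0.3,0,0,0.3])

```text
time_s: 6.25
tcp_pos: [0.5517, -0.0098, 0.2593]
eef_rot: [-180.0, 0.0, 6.4]
contact_force: [0.3, -0.4, -2.8]
gripper_width: 0.0378
```

Run:
```python
from h import *
s=telemetry.get_state();print(s["tcp_pos"],s["eef_rot"],s["gripper_width"])
for n in("scene","top","wrist"):snap(n,n+'1')
a=cv2.imread('pics/scene1.png')[150:310,220:360];b=cv2.imread('pics/top1.png')[120:250,230:320];c=cv2.imread('pics/wrist1.png')
a=cv2.resize(a,(350,400),interpolation=3);b=cv2.resize(b,None,fx=3,fy=3,interpolation=3)[:400];c=cv2.resize(c,(267,200))
o=np.zeros((600,800,3),np.uint8);o[:400,:350]=a;o[:b.shape[0],350:350+b.shape[1]]=b;o[400:600,:267]=c
cv2.imwrite('pics/m1.png',o)
```

```text
[ 0.55171649 -0.00984963  0.25930917] [-1.79979450e+02  1.81512940e-02  6.42854206e+00] 0.03782506963481599
```

View pics/m1.png

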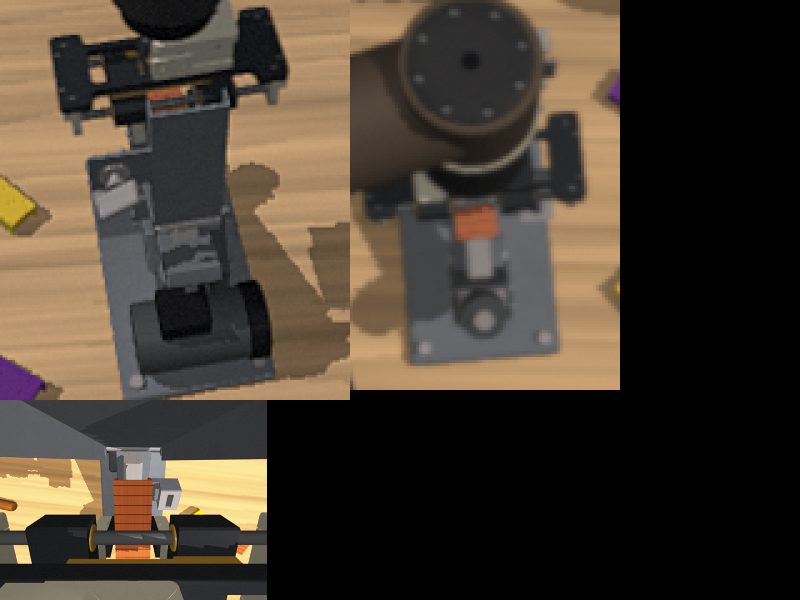

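The stick is over the rail. In the wrist view the rail's uphill end, the receptacle and the stick are all visible, so I zoom in for the lateral check.

Run:
```python
from h import *
im=cv2.imread('pics/wrist1.png')[80:260,190:400];a=cv2.resize(im,None,fx=2.6,fy=2.6,interpolation=3)
b=cv2.imread('pics/top1.png')[180:245,255:300];b=cv2.resize(b,None,fx=5,fy=5,interpolation=3)
o=np.zeros((600,a.shape[1]+b.shape[1],3),np.uint8);o[:a.shape[0],:a.shape[1]]=a;o[:b.shape[0],a.shape[1]:]=b
print(a.shape,b.shape);cv2.imwrite('pics/m2.png',o)
p=[.4825,-.0184,.1143,.1113]
for n in('wrist1','top1'):
    K,E=load(n);print(n,proj(K,E,mag(p,[[.15,0,0],[.15,.013,0],[.15,-.013,0],[.10,0,0],[.05,0,0],[0,0,0],[.075,-.062,-.006]])).round(1).tolist())
```

```text
(468, 546, 3) (325, 225, 3)
wrist1 [[278.9, 134.0], [258.5, 133.9], [299.4, 134.0], [278.8, 193.5], [278.6, 238.1], [278.5, 272.7], [355.3, 212.2]]
top1 [[269.3, 164.6], [264.9, 165.0], [273.8, 164.2], [270.8, 180.9], [272.2, 196.8], [273.6, 212.4], [292.1, 186.3]]
```

View pics/m2.png

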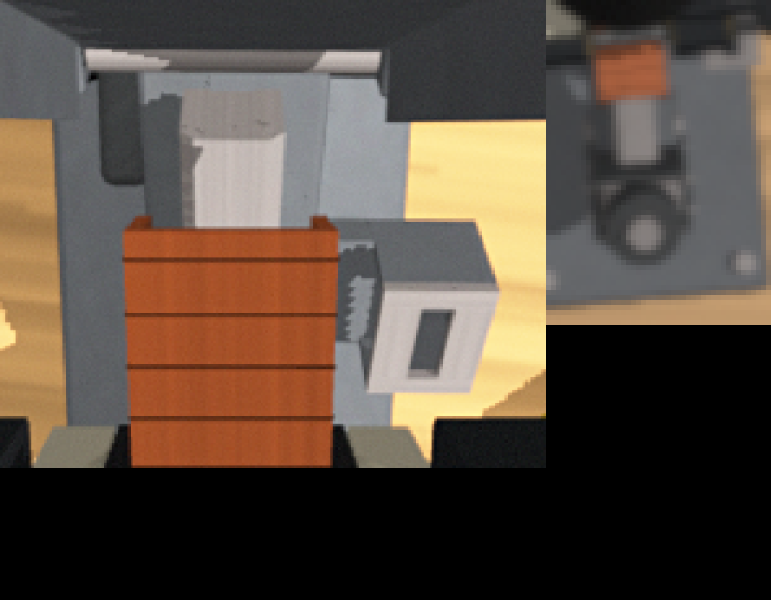

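Run:
```python
from h import *
K,E=load('wrist1');t=np.array([.55171649,-.00984963,.25930917]);y=np.radians(6.43)
ax=np.array([np.cos(y),np.sin(y),0])
print(proj(K,E,[t+.05*ax+[0,0,-.008],t+.02*ax+[0,0,-.008]]))
for uv in((231/2.6+190,230/2.6+80),(231/2.6+190,440/2.6+80)):
    P=atz(K,E,uv,t[2]-.008);print((P-t)@[-np.sin(y),np.cos(y),0],(P-t)@ax)
p=np.array([.4825,-.0184,.1143,.1113])
W=atz(K,E,(279.8,133.1),mag(p,[[.15,0,0]])[0,2]);print((W-t)@[-np.sin(y),np.cos(y),0],(W-t)@ax)
```

```text
[[277.11948303 169.86951156]
 [277.12366961 233.01024276]]
-0.0007728164914532438 0.05063378651983949
-0.0008260507369465649 0.011747402483395925
-0.0014107345104469521 0.06325452893892929
```

The stick is only 0.6 mm off the rail axis, so I correct that and lower slowly.

Call:
carry_out(commands=[0,-0.015,-0.3,0,0.3,0,0,-0.5,0,0.3,0,0,-0.5,0,0.3,0,0,-0.25,0,0.3,0,0,0,0,0.3], grip_force=6)

```text
time_s: 6.9
tcp_pos: [0.5511, -0.0129, 0.1954]
eef_rot: [180.0, 0.2, 6.3]
contact_force: [0.0, -0.2, -1.4]
gripper_width: 0.0379
```

Call:
carry_out(commands=[0,0,-0.1,0,0.3,0,0,-0.1,0,0.3,0,0,-0.1,0,0.3,0,0,-0.1,0,0.3])

```text
time_s: 7.3
tcp_pos: [0.5526, -0.0119, 0.1816]
eef_rot: [-180.0, -0.1, 6.4]
contact_force: [0.1, 0.2, -1.2]
gripper_width: 0.0377
```

Call:
carry_out(commands=[0,0,-0.1,0,0.3,0,0,-0.1,0,0.3,0,0,-0.1,0,0.3])

```text
time_s: 7.6
tcp_pos: [0.5523, -0.0119, 0.1691]
eef_rot: [-180.0, -0.0, 6.4]
contact_force: [0.4, -0.2, -1.2]
gripper_width: 0.0381
```

Run:
```python
from h import *
for i in range(3):
    s=telemetry.get_state();print(s["tcp_pos"].round(4),s["contact_force"].round(1),s["moment"].round(2))
    snap("wrist",'wrist2') if i<1 else snap("scene",'scene2')
im=cv2.imread('pics/wrist2.png')[80:260,190:400];a=cv2.resize(im,None,fx=2.6,fy=2.6,interpolation=3)
cv2.imwrite('pics/m3.png',a)
```

```text
[ 0.5523 -0.0119  0.1691] [ 0.4 -0.2 -1.2] [-0.11  0.   -0.02]
[ 0.5519 -0.0119  0.1684] [-0.  -0.7 -1.7] [-0.1   0.12 -0.01]
[ 0.5518 -0.0119  0.1686] [ 0.7  0.7 -3. ] [-0.07  0.17  0.06]
```

View pics/m3.png

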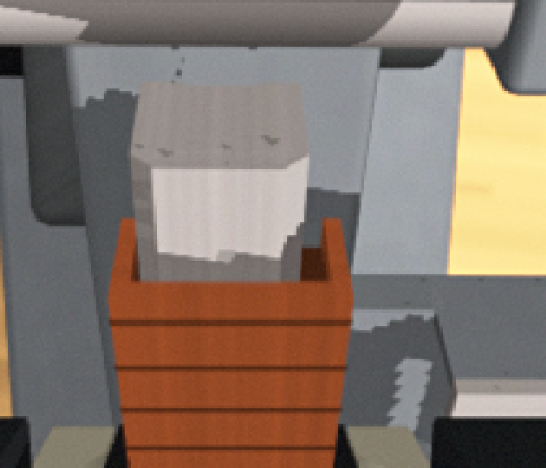

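The stick has pivoted to the slope with its legs astride the rail. The left leg is close to the rail, so I shift about 1.5 mm to +y and seat it.

Call:
carry_out(commands=[0,0.04,0,0,0.3,0,0,-0.06,0,0.3,0,0,-0.06,0,0.3,0,0,0,0,0.3])

```text
time_s: 8.15
tcp_pos: [0.5532, -0.0101, 0.1656]
eef_rot: [180.0, -0.1, 6.4]
contact_force: [-0.3, 0.5, 3.2]
gripper_width: 0.0383
```

Call:
carry_out(commands=[0,0,-0.06,0,0.3,0,0,0,0,0.3])

```text
time_s: 8.35
tcp_pos: [0.5536, -0.01, 0.1635]
eef_rot: [180.0, -0.2, 6.4]
contact_force: [0.2, 0.6, 6.0]
gripper_width: 0.038
```

Call:
carry_out(commands=[-0.16,-0.018,-0.085,0,0.3,-0.16,-0.018,-0.085,0,0.3,-0.16,-0.018,-0.085,0,0.3,-0.11,-0.012,-0.058,0,0.3,0,0,0,0,0.3])

```text
time_s: 8.85
tcp_pos: [0.5283, -0.013, 0.1498]
eef_rot: [-180.0, -0.0, 6.4]
contact_force: [-1.5, 0.6, 3.8]
gripper_width: 0.038
```

Call:
carry_out(commands=[-0.06,-0.007,-0.032,0,0.3,-0.06,-0.007,-0.032,0,0.3,0,0,0,0,0.3])

```text
time_s: 9.15
tcp_pos: [0.5266, -0.0132, 0.1486]
eef_rot: [180.0, -0.3, 6.4]
contact_force: [5.2, -0.6, 5.0]
gripper_width: 0.0382
```

Call:
carry_out(commands=[-0.06,-0.007,-0.032,0,0.3,-0.06,-0.007,-0.032,0,0.3,0,0,0,0,0.3])

```text
time_s: 9.45
tcp_pos: [0.5221, -0.0137, 0.1461]
eef_rot: [180.0, -0.4, 6.4]
contact_force: [6.4, -0.9, 4.4]
gripper_width: 0.0376
```

The x force rises and saturates, so the stick is at the stop with the pads slipping. I release with a small opening, rise, and look.

Call:
carry_out(commands=[0,0,0,0,0,0,0,0,0,0,0,0,0,0,0,0,0,0.3,0,0,0,0,0.6,0,0,0,0,0.9,0,0,0,0,0.9,0,0,0,0,0,0,0])

```text
time_s: 10.25
tcp_pos: [0.5215, -0.0139, 0.2585]
eef_rot: [-180.0, -0.5, 6.4]
contact_force: [0.0, -1.0, -0.0]
gripper_width: 0.044
```

Run:
```python
from h import *
s=telemetry.get_state();print(s["tcp_pos"].round(4),s["gripper_width"],s["contact_force"].round(1))
snap("wrist",'wrist3');snap("top",'top3')
a=cv2.resize(cv2.imread('pics/wrist3.png')[70:270,180:420],None,fx=2,fy=2,interpolation=3)
b=cv2.resize(cv2.imread('pics/top3.png')[150:235,245:305],None,fx=5,fy=5,interpolation=3)
o=np.zeros((430,780,3),np.uint8);o[:400,:480]=a;o[:425,480:780]=b;cv2.imwrite('pics/m4.png',o)
K,E=load('wrist3');p=[.4825,-.019,.1143,.1113]
q=proj(K,E,mag(p,[[.1,0,.004],[.0,0,.004],[.1,.019,.004],[.1,-.019,.004],[.15,0,0]]));print(((q-[180,70])*2).round(0).tolist())
```

```text
[ 0.5215 -0.0139  0.2585] 0.04404912126436765 [ 0. -1. -0.]
[[199.0, 173.0], [198.0, 356.0], [145.0, 173.0], [252.0, 173.0], [199.0, 28.0]]
```

View pics/m4.png

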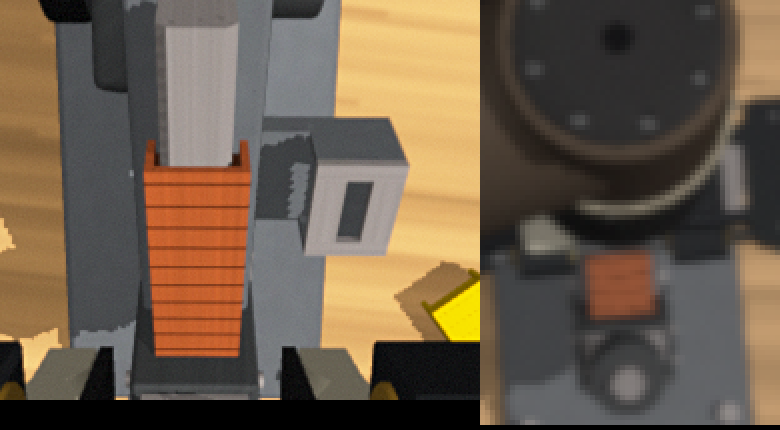

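The stick is home: its lower edge is at row 356 against the predicted 356. Next is the cover: rise, go over it, and come down behind it.

Call:
carry_out(commands=[0,0,1,0,1,0,0,1,0,1,0,0,1,0,1,0,0,1,0,1,0.2,0.02,1,0,1,0.8,0.09,0.1,0,1,1,0.11,0,0,1,1,0.11,0,0,1], grip_force=10)

```text
time_s: 11.15
tcp_pos: [0.6399, -0.0007, 0.4563]
eef_rot: [-180.0, 0.0, 6.4]
contact_force: [1.1, -0.3, -0.0]
gripper_width: 0.0006
```

Call:
carry_out(commands=[1,0.11,0,0,1,1,0.11,0,0,1,0,0,0,0,1,0,0,0,0,1])

```text
time_s: 11.55
tcp_pos: [0.7198, 0.0082, 0.4527]
eef_rot: [180.0, 0.3, 6.4]
contact_force: [0.1, 0.2, 0.3]
gripper_width: 0.0004
```

Call:
carry_out(commands=[0,0,-0.8,0,1,0,0,-0.7,0,1,0,0,-0.27,0,1,0,0,0,0,1])

```text
time_s: 11.95
tcp_pos: [0.7178, 0.0077, 0.3852]
eef_rot: [180.0, 0.1, 6.4]
contact_force: [0.6, -0.2, 0.7]
gripper_width: 0.0007
```

Run:
```python
from h import *
s=telemetry.get_state();print(s["tcp_pos"].round(4))
H=mag([.4825,-.019,.1143,.1113],[[.18,0,.012]])[0];print(H)
ax=np.array([np.cos(.1113),np.sin(.1113)])
for r_ in(.15,.14):
  for d in(91,80,70,60,50,40,30,20,10,0,-10,-20,-28):
    f=np.radians(d);o=.0095 if d>0 else -.0095
    sx=-r_*np.cos(f)+.002*np.sin(f)+o;z=r_*np.sin(f)+.002*np.cos(f)+.022
    P=[*(H[:2]+sx*ax),H[2]+z];print(r_,d,np.round(P,4))
```

```text
[0.7178 0.0077 0.3852]
[ 0.63484839 -0.00197326  0.20940025]
0.15 91 [ 6.489e-01 -4.000e-04  3.813e-01]
0.15 80 [ 0.6204 -0.0036  0.3795]
0.15 70 [ 0.5952 -0.0064  0.373 ]
0.15 60 [ 0.5715 -0.0091  0.3623]
0.15 50 [ 0.55   -0.0115  0.3476]
0.15 40 [ 0.5314 -0.0135  0.3294]
0.15 30 [ 0.5162 -0.0152  0.3081]
0.15 20 [ 0.5049 -0.0165  0.2846]
0.15 10 [ 0.4978 -0.0173  0.2594]
0.15 0 [ 0.4763 -0.0197  0.2334]
0.15 -10 [ 0.4783 -0.0195  0.2073]
0.15 -20 [ 0.4846 -0.0188  0.182 ]
0.15 -28 [ 0.4929 -0.0178  0.1627]
0.14 91 [ 6.487e-01 -4.000e-04  3.713e-01]
0.14 80 [ 0.6221 -0.0034  0.3696]
0.14 70 [ 0.5986 -0.006   0.3636]
0.14 60 [ 0.5764 -0.0085  0.3536]
0.14 50 [ 0.5564 -0.0107  0.3399]
0.14 40 [ 0.539  -0.0127  0.3229]
0.14 30 [ 0.5248 -0.0143  0.3031]
0.14 20 [ 0.5142 -0.0155  0.2812]
0.14 10 [ 0.5076 -0.0162  0.2577]
0.14 0 [ 0.4863 -0.0186  0.2334]
0.14 -10 [ 0.488  -0.0184  0.2091]
0.14 -20 [ 0.494  -0.0177  0.1854]
0.14 -28 [ 0.5016 -0.0169  0.1674]
```

Call:
carry_out(commands=[-0.8,-0.09,-0.2,0,1,-0.6,-0.07,-0.15,0,1,-0.4,-0.045,0,0,1,-0.4,-0.045,-0.04,0,1,-0.4,-0.045,-0.07,0,1,-0.4,-0.045,-0.1,0,1,-0.3,-0.033,-0.11,0,1,-0.3,-0.033,-0.13,0,1])

```text
time_s: 12.75
tcp_pos: [0.5754, -0.0083, 0.3566]
eef_rot: [-180.0, -0.3, 6.4]
contact_force: [1.9, 0.1, 0.6]
gripper_width: 0.0002
```

Call:
carry_out(commands=[-0.25,-0.028,-0.16,0,1,-0.25,-0.028,-0.18,0,1,-0.22,-0.025,-0.21,0,1,-0.22,-0.025,-0.21,0,1,-0.18,-0.02,-0.25,0,1,-0.18,-0.02,-0.25,0,1,-0.13,-0.015,-0.27,0,1,-0.13,-0.015,-0.28,0,1])

```text
time_s: 13.55
tcp_pos: [0.5129, -0.0153, 0.2824]
eef_rot: [-180.0, -0.2, 6.4]
contact_force: [-0.2, 0.1, 0.5]
gripper_width: 0.0005
```

Call:
carry_out(commands=[0,0,-0.4,0,1,0,0,-0.4,0,1,0,0,-0.4,0,1,0,0,-0.4,0,1,0,0,-0.4,0,1])

```text
time_s: 14.05
tcp_pos: [0.5131, -0.0153, 0.2011]
eef_rot: [180.0, -0.1, 6.4]
contact_force: [0.8, -0.2, 1.2]
gripper_width: 0.001
```

Call:
carry_out(commands=[0,0,-0.25,0,1,0,0,-0.2,0,1,0,0,-0.1,0,1,0,0,0,0,1])

```text
time_s: 14.45
tcp_pos: [0.5125, -0.0154, 0.179]
eef_rot: [180.0, 0.0, 6.4]
contact_force: [0.5, 0.4, -0.6]
gripper_width: 0.0006
```

Call:
carry_out(commands=[0,0,-0.08,0,1,0,0,-0.08,0,1,0,0,0,0,1])

```text
time_s: 14.75
tcp_pos: [0.5132, -0.0153, 0.1735]
eef_rot: [180.0, -0.1, 6.4]
contact_force: [-1.4, 0.8, 4.1]
gripper_width: 0.0008
```

Call:
carry_out(commands=[0,0,-0.08,0,1,0,0,-0.05,0,1,0,0,0,0,1])

```text
time_s: 15.05
tcp_pos: [0.5137, -0.0153, 0.1723]
eef_rot: [180.0, -0.2, 6.5]
contact_force: [-14.6, 2.6, 36.8]
gripper_width: 0.0005
```

It hit a hard stop (37 N), so the cover is shut. I rise and look at the wing.

Call:
carry_out(commands=[0,0,0.4,0,1,0,0,0.8,0,1,0,0,0.8,0,0.6,-0.1,0,0.4,0,0.2,0,0,0,0,0])

```text
time_s: 15.55
tcp_pos: [0.5096, -0.0152, 0.2665]
eef_rot: [-180.0, -0.3, 6.4]
contact_force: [0.3, 0.1, -0.1]
gripper_width: 0.0191
```

Run:
```python
from h import *
s=telemetry.get_state();print(s["tcp_pos"].round(4),s["joints"].round(1))
snap("wrist",'wrist5');snap("top",'top5')
a=cv2.resize(cv2.imread('pics/wrist5.png')[60:280,200:440],(640,587),interpolation=3)
cv2.imwrite('pics/m5.png',a)
K,E=load('wrist5');p=[.4825,-.019,.1143,.1113]
q=proj(K,E,mag(p,[[.075,-.062,.051],[.075,-.062,.040],[.075,-.062,.012],[.006,0,.014],[.006,.031,.014],[.006,-.031,.014]]));print(((q-[200,60])*2.667).round(0).tolist())
```

```text
[ 0.5096 -0.0152  0.2665] [ 20.4   4.  -18.4   0.  -67.3  75.9]
[[459.0, 394.0], [450.0, 365.0], [430.0, 300.0], [211.0, 469.0], [119.0, 468.0], [303.0, 469.0]]
```

View pics/m5.png

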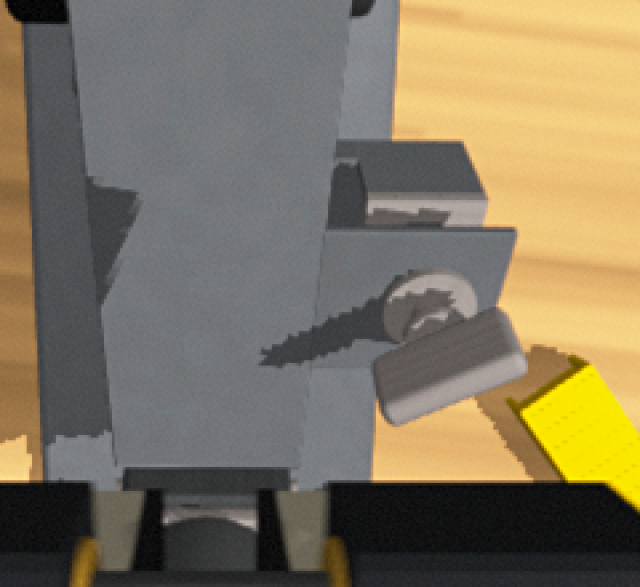

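The cover is shut: its edge is at row 470 against 469 predicted. The wing is at about (450,365) with s ≈ 64°. I turn the jaws to match it and move over it.

Call:
carry_out(commands=[0.08,-0.19,0,-1,0.3,0.08,-0.19,0,-1,0.3,0.08,-0.19,0,-1,0.3,0.08,-0.19,0,-1,0.3,0.08,-0.19,0,-1,0.3,0.08,-0.19,0,-1,0.3,0.08,-0.19,0,-1,0.3,0.08,-0.18,0,-1,0.3], grip_force=4)

```text
time_s: 16.45
tcp_pos: [0.5338, -0.0761, 0.2621]
eef_rot: [179.9, 0.1, -25.8]
contact_force: [0.3, 0.2, 0.9]
gripper_width: 0.0307
```

Call:
carry_out(commands=[0,0,0,-1,0.3,0,0,0,-1,0.3,0,0,0,-1,0.3,0,0,0,-1,0.3,0,0,0,-1,0.3,0,0,0,-1,0.3,0,0,0,-1,0.3,0,0,0,-1,0.3])

```text
time_s: 17.25
tcp_pos: [0.5337, -0.0758, 0.2621]
eef_rot: [179.9, 0.1, -57.8]
contact_force: [0.9, 0.5, -0.1]
gripper_width: 0.0304
```

Run:
```python
from h import *
s=telemetry.get_state();print(s["tcp_pos"].round(4),s["eef_rot"].round(1),s["gripper_width"])
p=[.4825,-.019,.1143,.1113];print(mag(p,[[.075,-.062,.04],[.075,-.062,.051]]).round(4))
K,E=load('wrist5')
for d in(50,55,60,65,70):
    a=np.radians(d);P=np.array([[.075+u*.019*np.cos(a)+v*.0045*np.sin(a),-.062-u*.019*np.sin(a)+v*.0045*np.cos(a),.051] for u in(-1,1) for v in(-1,1)])
    print(d,((proj(K,E,mag(p,P))-[200,60])*2.667).round(0).tolist())
```

```text
[ 0.5337 -0.0758  0.2621] [ 1.799e+02  1.000e-01 -5.780e+01] 0.03043700603438629
[[ 0.5365 -0.0753  0.1848]
 [ 0.5314 -0.0759  0.1945]]
50 [[403.0, 438.0], [385.0, 419.0], [538.0, 368.0], [521.0, 346.0]]
55 [[399.0, 435.0], [383.0, 415.0], [539.0, 373.0], [526.0, 350.0]]
60 [[395.0, 432.0], [382.0, 410.0], [540.0, 378.0], [530.0, 354.0]]
65 [[391.0, 428.0], [381.0, 406.0], [540.0, 383.0], [533.0, 358.0]]
70 [[388.0, 424.0], [381.0, 401.0], [539.0, 388.0], [536.0, 362.0]]
```

Call:
carry_out(commands=[0.03,0,-0.4,1,0.3,0,0,-0.5,0,0.3,0,0,-0.35,0,0.3,0,0,-0.2,0,0.3,0,0,0,0,0.3])

```text
time_s: 17.75
tcp_pos: [0.5345, -0.0759, 0.2038]
eef_rot: [179.8, 0.1, -53.6]
contact_force: [-0.1, -0.6, 0.2]
gripper_width: 0.0309
```

Call:
carry_out(commands=[0,0,0,0,0.5,0,0,0,0,0.65,0,0,0,0,0.8,0,0,0,0,0.8])

```text
time_s: 18.15
tcp_pos: [0.5362, -0.0755, 0.2064]
eef_rot: [-179.9, -0.0, -53.6]
contact_force: [2.1, 1.5, -0.2]
gripper_width: 0.0136
```

The wing is gripped at 13.6 mm, tilted as expected. I turn it into line.

Call:
carry_out(commands=[0,0,0,1,0.8,0,0,0,1,0.8,0,0,0,1,0.8,0,0,0,1,0.8,0,0,0,1,0.8,0,0,0,1,0.8,0,0,0,1,0.8])

```text
time_s: 18.85
tcp_pos: [0.5363, -0.0755, 0.2066]
eef_rot: [-179.9, -0.1, -25.5]
contact_force: [1.9, 2.1, 0.9]
gripper_width: 0.0127
```

Call:
carry_out(commands=[0,0,0,1,0.8,0,0,0,1,0.8,0,0,0,1,0.8,0,0,0,1,0.8,0,0,0,1,0.8,0,0,0,1,0.8,0,0,0,1,0.8,0,0,0,1,0.85])

```text
time_s: 19.65
tcp_pos: [0.5364, -0.0743, 0.2058]
eef_rot: [-179.9, -0.2, 6.5]
contact_force: [3.0, 7.5, -4.3]
gripper_width: 0.0088
```

The wing is flush in the jaws at 8.8 mm, so it is in line. I grip harder and push it in along the stud axis.

Call:
carry_out(commands=[0,-0.015,0,0,0.9,0,0,0,0,0.9,0,0,0,0,0.9], grip_force=35)

```text
time_s: 19.95
tcp_pos: [0.5365, -0.0743, 0.2058]
eef_rot: [-179.8, -0.2, 6.4]
contact_force: [2.7, 10.3, -2.1]
gripper_width: 0.0084
```

Call:
carry_out(commands=[0.03,0.003,-0.06,0,0.9,0.03,0.003,-0.06,0,0.9,0.03,0.003,-0.06,0,0.9,0.03,0.003,-0.06,0,0.9,0,0,0,0,0.9])

```text
time_s: 20.45
tcp_pos: [0.5412, -0.0739, 0.197]
eef_rot: [-179.9, -0.2, 6.4]
contact_force: [-2.9, 11.1, 7.5]
gripper_width: 0.0086
```

Call:
carry_out(commands=[0.03,0.04,-0.06,0,0.9,0.02,0.003,-0.04,0,0.9,0,0,0,0,0.9])

```text
time_s: 20.75
tcp_pos: [0.5427, -0.0735, 0.1941]
eef_rot: [-180.0, -0.1, 6.4]
contact_force: [-4.1, 6.0, 12.0]
gripper_width: 0.0086
```

The stud is fully in (about 13 mm, force 9–12 N). I turn it clockwise.

Call:
carry_out(commands=[0,0.02,0,-0.5,0.9,0,0,0,-1,0.9,0,0,0,-1,0.9,0,0,0,-1,0.9,0,0,0,-1,0.9,0,0,0,-1,0.9], grip_force=18)

```text
time_s: 21.35
tcp_pos: [0.5428, -0.0733, 0.1938]
eef_rot: [-180.0, -0.1, -15.8]
contact_force: [-1.9, 1.8, 7.4]
gripper_width: 0.0103
```

Call:
carry_out(commands=[0,0,0,-1,0.8,0,0,0,-1,0.8,0,0,0,-1,0.8,0,0,0,-1,0.8,0,0,0,-1,0.8,0,0,0,-1,0.8], grip_force=8)

```text
time_s: 21.95
tcp_pos: [0.5426, -0.0738, 0.1936]
eef_rot: [-180.0, -0.1, -39.8]
contact_force: [-1.1, -1.8, 6.7]
gripper_width: 0.0135
```

Call:
carry_out(commands=[0,0,0,-1,0.8,0,0,0,-1,0.8,0,0,0,-1,0.8,0,0,0,-1,0.8,0,0,0,-1,0.8,0,0,0,-1,0.8,0,0,0,-1,0.8,0,0,0,-1,0.8])

```text
time_s: 22.75
tcp_pos: [0.5419, -0.074, 0.1931]
eef_rot: [180.0, -0.0, -71.8]
contact_force: [-1.3, -2.4, 5.1]
gripper_width: 0.0153
```

Call:
carry_out(commands=[0,0,0,-1,0.8,0,0,0,-1,0.8,0,0,0,-1,0.8,0,0,0,-1,0.8,0,0,0,0,0.8])

```text
time_s: 23.25
tcp_pos: [0.5417, -0.0739, 0.1928]
eef_rot: [180.0, -0.0, -87.7]
contact_force: [-3.6, -2.6, 6.0]
gripper_width: 0.0157
```

Run:
```python
from h import *
s=telemetry.get_state();print(s["tcp_pos"].round(4),s["eef_rot"].round(1),s["gripper_width"],s["contact_force"].round(1),s["moment"].round(2),s["joints"].round(0))
```

```text
[ 0.5417 -0.0739  0.1928] [180.   -0.  -87.7] 0.01565266187715031 [-3.6 -2.6  6. ] [-0.65  1.52  0.07] [ 13.  11. -20.   0. -59. -11.]
```

Call:
carry_out(commands=[0,0,0,-1,0.8,0,0,0,-0.5,0.8,0,0,0,0,0.8,0,0,0,1,0.5,0,0,0,0,0.3,0,0,0,0,0.25])

```text
time_s: 23.85
tcp_pos: [0.5389, -0.0736, 0.1922]
eef_rot: [179.6, -0.0, -89.6]
contact_force: [-16.9, 2.8, 14.4]
gripper_width: 0.0275
```

Call:
carry_out(commands=[0,0,0.3,0,0.25,0,0,0.7,0,0.25,0,0,0.9,0,0.25,0,0,0.4,1,0.25,-0.2,0.2,0,1,0.25,-0.2,0.3,0,1,0.25,-0.2,0.3,0,1,0.25,0,0.3,0,1,0.25])

```text
time_s: 24.65
tcp_pos: [0.5178, -0.0289, 0.2847]
eef_rot: [-179.9, 0.0, -69.5]
contact_force: [-0.6, -0.7, 0.8]
gripper_width: 0.0327
```

Call:
carry_out(commands=[0,0.3,0,1,0.25,0,0,0,1,0.25,0,0,0,1,0.25,0,0,0,1,0.25,0,0,0,1,0.25,0,0,0,1,0.25,0,0,0,1,0.25,0,0,0,1,0.25])

```text
time_s: 25.45
tcp_pos: [0.5186, -0.0172, 0.2845]
eef_rot: [-180.0, -0.0, -37.4]
contact_force: [0.1, 0.2, 0.0]
gripper_width: 0.0334
```

Call:
carry_out(commands=[0,0,0,1,0.25,0,0,0,1,0.25,0,0,0,1,0.25,0,0,0,1,0.25,0,0,0,1,0.25,0,0,0,1,0.25,0,0,0,1,0.25,0,0,0,1,0.25])

```text
time_s: 26.25
tcp_pos: [0.5186, -0.0172, 0.2845]
eef_rot: [-180.0, -0.1, -5.4]
contact_force: [1.2, -0.2, 0.7]
gripper_width: 0.0331
```

Run:
```python
from h import *
s=telemetry.get_state();print(s["tcp_pos"].round(4),s["eef_rot"].round(1))
snap("wrist",'wrist6');snap("scene",'scene6')
a=cv2.resize(cv2.imread('pics/wrist6.png')[60:280,200:440],(480,440),interpolation=3)
b=cv2.resize(cv2.imread('pics/scene6.png')[180:310,230:330],(310,403),interpolation=3)
o=np.zeros((440,790,3),np.uint8);o[:,:480]=a;o[:403,480:]=b;cv2.imwrite('pics/m6.png',o)
K,E=load('wrist6');p=[.4825,-.019,.1143,.1113]
for h in(.040,.028):
  for s in(1.57,1.35):
    P=[[.075+u*.019*np.cos(s)+v*.0045*np.sin(s),-.062-u*.019*np.sin(s)+v*.0045*np.cos(s),h+w*.011] for w in(1,) for u in(-1,1) for v in(-1,1)]
    print(h,s,((proj(K,E,mag(p,P))-[200,60])*2).round(0).tolist())
print(((proj(K,E,mag(p,[[.006,0,.014]]))-[200,60])*2).round(0).tolist())
```

```text
[ 0.5186 -0.0172  0.2845] [-1.8e+02 -1.0e-01 -5.4e+00]
0.04 1.57 [[264.0, 292.0], [262.0, 274.0], [368.0, 271.0], [369.0, 252.0]]
0.04 1.35 [[269.0, 299.0], [262.0, 283.0], [370.0, 262.0], [365.0, 245.0]]
0.028 1.57 [[257.0, 271.0], [256.0, 253.0], [357.0, 250.0], [358.0, 232.0]]
0.028 1.35 [[262.0, 278.0], [255.0, 262.0], [359.0, 242.0], [354.0, 224.0]]
[[168.0, 354.0]]
```

View pics/m6.png

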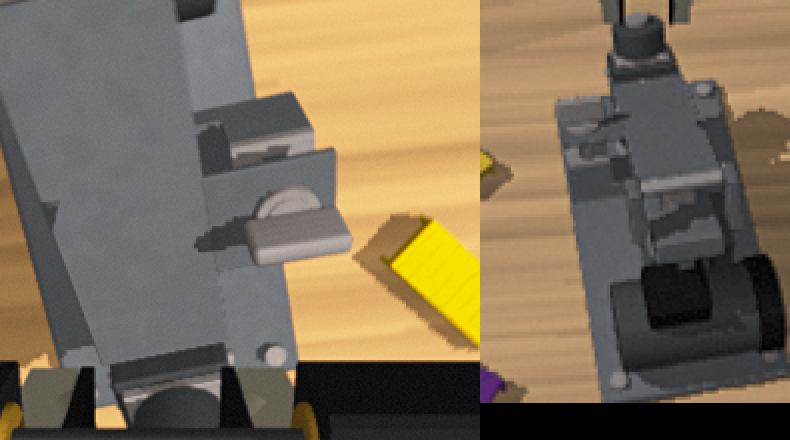

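The wing lies across the rail: the slope of its near edge is -0.22 against -0.21 predicted at 1.57. Its position matches the sunk prediction, and the cover edge is at its shut position. The gripper is clear of everything, so I hand in.

```bash
python3 -c "
from h import *
print(r.close_job())"
```

```text
the job is handed in; nothing more can be done
None
```

The stapler is reloaded and the job is handed in, after about 26 s of robot time. The hand-in gave no verdict.

- **Stick:** I gripped the full-length stick and laid it legs down astride the rail. I slid it down until the force levelled off as the pads slipped. The wrist picture showed its lower end where the stop should be; its upper end read 2–3 mm further up the rail than predicted, which I took as measurement error.
- **Cover:** I swung it over from behind and down to a hard stop. The wrist force briefly reached about 37 N vertically (about 40 N in all), through the fingertips. The free edge then sat one image pixel row from its predicted shut position.
- **Stud:** The jaws turned the wing from about 57–64° into line with the rail and pushed it in about 13 mm. A quarter turn clockwise followed.
- **Last checks:** The final picture showed the wing across the rail (edge slope -0.22, against -0.21 expected when locked) and sunk as it should be. The wing sat about 2 mm off the prediction; the same offset was there before the push, so I put it down to calibration. The gripper was clear and reading almost no force.
- **Not checked:** I did not make a separate final check of the other objects on the table. I did not touch any of them on purpose.

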